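Switch the ball sorter to its other chute and feed the waiting balls

ROBOT

A 6-joint arm with a two-finger parallel gripper is mounted at the origin on the work surface. World frame = base frame: x ahead of the robot, y to its left, z up, the work surface at z = 0. Lengths are in mm, angles in rad, forces in N, time in s.
With the tool pointing down it reaches from about 350 to 775 mm from the base axis. Payload 5.5 kg.
Tool frame: the origin (TCP) lies between the finger pads; the fingertips stand 17 mm ahead of it and the grasp point (between the pads) lies 2 mm behind it; z points along the fingers, y is the line along which they close (so a half turn about z gives the same grasp; the last joint's range is limited). The gripper opens to 85 mm and grips with 20 to 120 N. Pads are 22 mm wide; open, the fingers measure 114 mm over their backs; the gripper's body (76 mm by 85 mm) begins 54 mm behind the grasp point. The pads swing forward as they close: fully open they stand 13 mm farther back than shut.
Start: joints at [-1.461, 0.313, 0.046, 1.304, 0, 1.431], TCP at [142.139, -557.195, 248.323] pointing down, gripper open.
Joint ranges: [-2.76, 2.76], [-0.86, 1.69], [-1.03, 1.26], [-2.2, 2.34], [-1.47, 1.5], [-3.14, 3.14]. Speed limits (rad/s): [2.57, 2.57, 3.14, 3.14, 3.14, 3.14].

INTERFACE

Orientations are given as a unit quaternion [w, x, y, z].
In Python, from station import env, get_image, order gives the robot as it stands.
- The arm moves only by the tool carry_out, never from a script. Its argument "motion" is one flat list of numbers, 5 for each row, row after row: the finger opening in m, from 0 to 0.0854, then the shift along the tool's x, y, z in m, then the turn about the tool's z in degrees. A call has 1 to 8 rows; each row shifts and turns the commanded pose from where the row before left it, along the tool's axes as they then stand; what a row does not reach is not made up. A row lasts 1/12 s, in which the tool goes at most 41.7 mm and 7.16 degrees, less where a joint would pass 70% of its speed; a pose out of reach is approached as far as the arm can. A call with a gripper value outside its range is refused whole. The fingers move at their own pace and stop on an object; "squeeze" is the grip in N (left out, the last holds). Time passes only in rows, so rows that do not move let the fingers close. It gives the time, the measured TCP pose, the force, the opening and the grip force at its end, in the units of the state.
- env.state(): the state, without advancing time (a new reading comes with each control period).
- get_image(name): name is "scene" or "top" or "wrist"; returns a dict with "pixels" (400x640x3 uint8, blue, green, red), "fx", "fy", "cx", "cy" (pixels), "dist" ([k1, k2, p1, p2, k3] as OpenCV has them; the pictures are not rectified), "R" (3x3) and "t" (3): a world point X has camera coordinates R X + t. Camera axes: x right, y down, z forward; pixel columns grow to the right and rows downward; lengths in mm; the calibration is good to about 2 mm. A picture is of the moment at which its call begins. There is no depth.
- order.finish_job(): hands the job in; it is judged then, once.
The state is a dict: "time_s": time; "q": joint angles; "joint_velocities": joint speeds; "tau": joint torques, N m; "position": TCP position; "eef_rot": TCP orientation; "force": force on the tool from outside, world axes, zero at the start; "torque": the same for the moment, N m; "grip_width": finger opening in mm; "grasp_force": force on a finger pad.
Only numpy, scipy, OpenCV 4.12 (cv2) and the standard library are available. Lean on these libraries where they do the work, as an engineer would, in place of code of your own. Each camera call takes 0.05 s, during which the arm holds its last target. There are 200 camera calls.

TASK

The next batch of steel balls must go to the other tray: press down the raised end of the sorter's seesaw gate with a fingertip so that it rocks fully over to its other side, then push the feed shutter fully open so that all four waiting balls roll down the other chute into the tray there. Use only the fingers, pressing and pushing: do not lift or carry anything, do not touch the balls or shift the trays, and leave the other things on the bench where they are.

Things in the scene. Friction and masses are not known exactly. Their poses are not given: they have to be found in the camera images.
- sorter: ball sorter, metal stand fixed to the bench, base 260 x 310 mm; origin on the bench under the gate's pivot, x up along the feed ramp (away from the robot), y to the left tray. Ramp: 35 mm wide, from x = 16 (outlet) to 184 mm, floor 136 to 156 mm high, walls 16 mm. The seesaw gate lies across below the outlet; chutes 54 mm wide fall from its ends (y = +-80 mm, 72 mm high) to the trays
- gate (a joint): tilt of the seesaw gate, a steel trough 170 x 42 mm along y on an axle along the sorter's x, 66 mm above the bench, its floor 40 mm above the axle. An over-centre spring holds it at one of two stops: +0.2 rad = left (+y) end up, balls run right; -0.2 = right end up, balls run left. 2 to 3 N on the raised tab rocks it; past the middle it snaps over by itself
- tab_left (a point): centre of the top face of the gate's left press tab, a plate 40 (x) x 55 (y) x 3 mm on the robot's side of the trough at its left end; from the axle's middle 42 mm to -x, 77.5 mm to +y and 60 mm up when level. Raised, it stands about 139 mm above the bench, lowered about 109 mm, swinging 24 mm outward in y on its way down
- tab_right (a point): the same point of the right press tab, mirrored
- shutter (a joint): opening of the feed shutter, a flat blade across the ramp 50 mm from the pivot along x: 0 = shut, balls held; 0.040 m = fully open, at its stop. Slides along the sorter's +y with about 1.5 N of friction, stays where it is left
- shutter_tab (a point): middle of the top edge of the outer (-y) face of the shutter's push tab, an upright plate 30 (x) x 4 (y) x 34 (z) mm right of the ramp, top about 187 mm above the bench. Push this face to the left (sorter's +y). Free space beside it on the right
- ball1: steel ball, 25 mm, 64 g, origin at its centre; number 1 in the queue on the ramp behind the shutter
- ball2: steel ball, 25 mm, 64 g, origin at its centre; number 2 in the queue on the ramp behind the shutter
- ball3: steel ball, 25 mm, 64 g, origin at its centre; number 3 in the queue on the ramp behind the shutter
- ball4: steel ball, 25 mm, 64 g, origin at its centre; number 4 in the queue on the ramp behind the shutter
- tray_left: loose plastic tray under the left chute, 120 x 120 x 40 mm, walls 3 mm; origin at the centre of its underside
- tray_right: the same under the right chute
- ir_thermometer: bystander: pistol-shaped infrared thermometer lying on its side behind the left chute, 170 x 150 x 50 mm; origin under its body
- boss_head: bystander: boss-head clamp with two thumb screws, about 65 x 60 x 30 mm, in front of the sorter; origin under its block
- probe: bystander: thermometer probe, 220 mm long, 18 mm thick, lying behind the right chute; origin near its middle
- target_disc: bystander: dark metal disc, 60 mm wide, 18 mm high, in front of the sorter
- paste_jar: bystander: closed jar, 52 mm wide, 55 mm high, in front of the right tray
- screwdriver: bystander: screwdriver lying at the left of the bench
- pen_cup: bystander: white cup, 76 mm wide, 95 mm high, in front of the left tray

How it is judged:
By the outcome, as a careful person would: the job done as asked, in the order asked, and still so for the second after the job is handed in, with the robot touching nothing.
It also fails if it takes over 42 s, if anything falls off the work surface, if the arm or the gripper's body presses on something with over 40 N, if the wrist force passes 120 N, or if a joint passes its speed limit or range.

## Working session

There is one attempt and no reset: what is moved stays moved. The work goes in short steps, Python scripts to look and compute and a tool call to move; the robot and the scene stay as the last step left them, time stands still between calls to the robot, and variables do not carry over. Pictures are saved under pics/ and viewed, at most 10 in all, crops included, and the job is handed in when it is done.

Besides the shell and the picture viewer there is one more tool, called after "Emit:" as a command line: name --argument value ..., lists and objects as JSON in quotes. carry_out: Moves the arm, as the interface text tells. Its arguments: {"type":"object","properties":{"motion":{"type":"array","items":{"type":"number"}},"squeeze":{"type":"number"}},"required":["motion"]}

```bash
mkdir -p pics
cat > h.py <<'E'
import cv2, numpy as np
from station import env, get_image, order
def snap(n,f):
    im=get_image(n); cv2.imwrite('pics/'+f,im['pixels']); 
    import pickle; pickle.dump(im,open('pics/'+f+'.pkl','wb')); return im
def K(im): return np.array([[im['fx'],0,im['cx']],[0,im['fy'],im['cy']],[0,0,1.]])
def ray(im,uv):
    p=cv2.undistortPoints(np.array([[uv]],float),K(im),np.array(im['dist']))[0,0]
    R=np.array(im['R']);t=np.array(im['t']);return -R.T@t, R.T@np.array([p[0],p[1],1])
def onz(im,uv,z):
    c,d=ray(im,uv); return c+d*(z-c[2])/d[2]
def proj(im,X):
    return cv2.projectPoints(np.array(X,float).reshape(-1,3),cv2.Rodrigues(np.array(im['R']))[0],np.array(im['t'],float),K(im),np.array(im['dist']))[0][:,0]
def tri(ims,uvs):
    A=0;b=0
    for im,uv in zip(ims,uvs):
        c,d=ray(im,uv);d=d/np.linalg.norm(d);P=np.eye(3)-np.outer(d,d);A=A+P;b=b+P@c
    return np.linalg.solve(A,b)
E
python3 -c "
from h import *
for n in ['scene','top']: im=snap(n,n+'1.png'); print(n,-np.array(im['R']).T@im['t'])
s=env.state();print(s['time_s'],s['position'],s['eef_rot'],s['force'])"
```

```text
scene [861.98225517 587.93704032 765.43966391]
top [ 412.36137445  131.73104642 1107.13912321]
0.1 [ 142.09763178 -556.70428244  247.49370671] [-8.40342412e-04  9.92210786e-01  1.24567453e-01  7.05153957e-06] [0.19984295 0.65004347 0.10924051]
```

View pics/scene1.png

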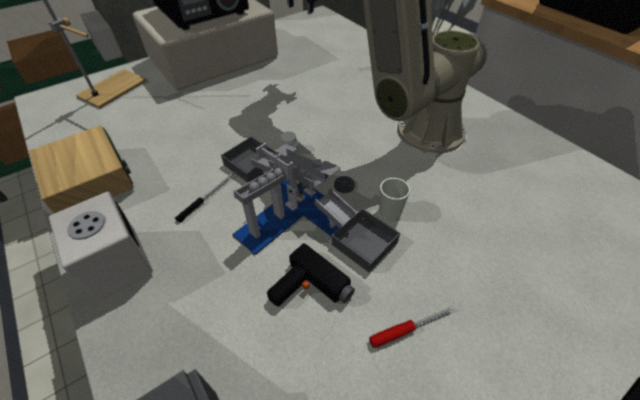

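View pics/top1.png

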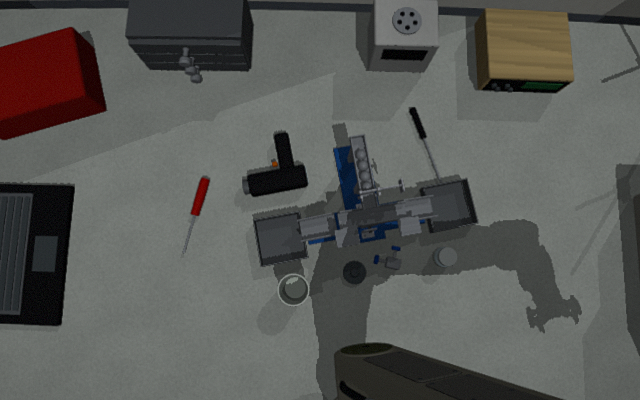

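The top view shows the sorter at about (375,205) px, with the left tray at (280,238), the right tray at (447,203) and the balls at (363,165). I'll zoom in on both views.

```bash
python3 -c "
from h import *
a=cv2.imread('pics/top1.png')[120:280,240:490]; b=cv2.imread('pics/scene1.png')[125:275,210:410]
cv2.imwrite('pics/topc.png',cv2.convertScaleAbs(cv2.resize(a,None,fx=3.2,fy=3.2,interpolation=cv2.INTER_CUBIC),alpha=1.5))
cv2.imwrite('pics/scc.png',cv2.convertScaleAbs(cv2.resize(b,None,fx=4,fy=4,interpolation=cv2.INTER_CUBIC),alpha=1.5))"
```

```text
(no output)
```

View pics/topc.png

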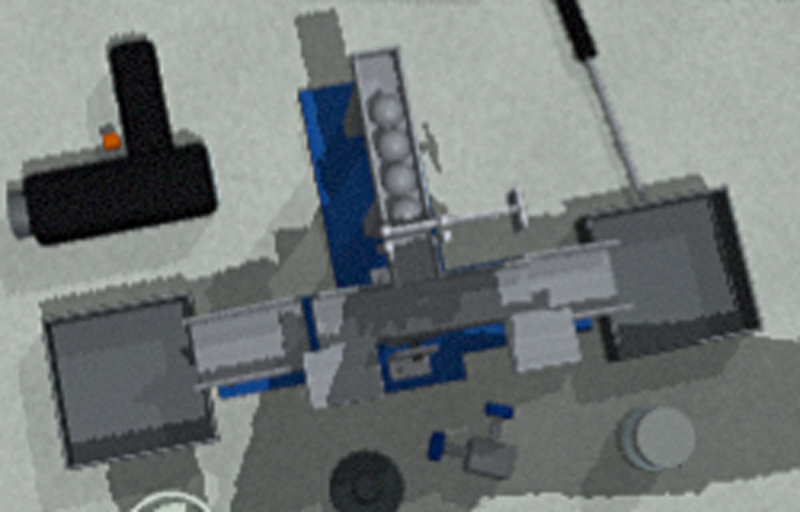

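View pics/scc.png

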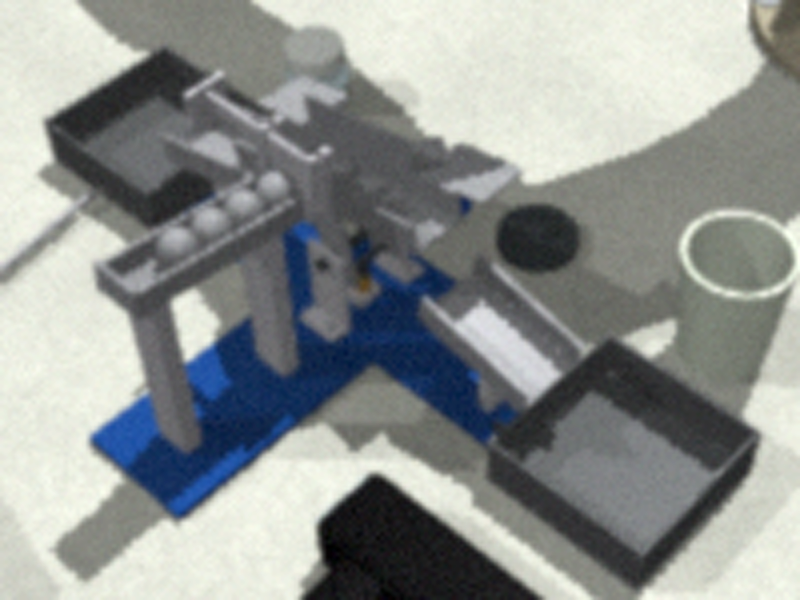

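```bash
python3 -c "
from h import *
import pickle
T=pickle.load(open('pics/top1.png.pkl','rb'));S=pickle.load(open('pics/scene1.png.pkl','rb'))
t=lambda x,y:(240+x/3.2,120+y/3.2); s=lambda x,y:(210+x/4,125+y/4)
P={'rearL':((352,54),(130,297)),'rearR':((400,48),(97,265)),'shtab':((517,206),(205,85)),'ball4':((386,108),(178,243)),'ball1':((404,208),(275,185)),'shutL':((387,233),(325,153))}
for k,(a,b) in P.items(): print(k,tri([T,S],[t(*a),s(*b)]).round(1))
print('shtab z187',onz(T,t(517,206),187).round(1),'rear z172',onz(T,t(376,51),172).round(1))
# model: pivot & yaw from shutter tab, rear, balls
b4=onz(T,t(386,108),166);b1=onz(T,t(404,208),155);r=onz(T,t(376,51),172);print(b4,b1)
d=r-b1;yaw=np.arctan2(d[1],d[0]);dx=np.array([np.cos(yaw),np.sin(yaw)]);dy=np.array([-dx[1],dx[0]])
piv=r[:2]-184*dx;print('yaw',yaw,'piv',piv, 'sh in sorter',(onz(T,t(517,206),187)[:2]-piv)@np.c_[dx,dy])
for n,a,z in [('tabR',[(510,316),(576,308),(581,362),(520,371)],109),('tabL',[(305,352),(345,345),(313,408),(372,398)],139)]:
  for c in a: print(n,((onz(T,t(*c),z)[:2]-piv)@np.c_[dx,dy]).round(1))
for n,xy in [('L',(-42,64)),('R',(-42,-88))]: print(n,(piv+xy[0]*dx+xy[1]*dy).round(1))
for n,c,z in [('trayL_nl',(68,465),40),('trayL_nr',(214,437),40),('trayR_nl',(612,360),40),('boss',(490,455),30),('cup',(170,500),95)]: print(n,((onz(T,t(*c),z)[:2]-piv)@np.c_[dx,dy]).round(1))
"
```

```text
rearL [699.4  57.3 167.6]
rearR [703.9  23.4 166.9]
shtab [587.3 -55.9 185. ]
ball4 [659.   33.7 166.1]
ball1 [587.7  20.5 160.9]
shutL [563.4  36.7 186.3]
shtab z187 [586.7 -55.3 187. ] rear z172 [699.7  41.2 172. ]
[659.65022143  33.30459774 166.        ] [589.60643067  19.11484976 155.        ]
yaw 0.19760973480454774 piv [519.2889738    5.03569507] sh in sorter [ 54.22168371 -72.39016637]
tabR [-14.3 -68.6]
tabR [ -17.3 -118.3]
tabR [ -57.1 -113.4]
tabR [-55.4 -67.5]
tabL [-15.3  87.3]
tabL [-15.5  58.3]
tabL [-55.3  89. ]
tabL [-55.9  46.5]
L [465.5  59.5]
R [495.4 -89.5]
trayL_nl [-62.1 277.8]
trayL_nr [-61. 163.]
trayR_nl [ -58.4 -155.9]
boss [-113.7  -47.5]
cup [-101.3  201.7]
```

The left end is raised: its tab spans y 46–89, against -67 to -118 on the right. So I'll press tab_left. With a 3° turn the tool axes line up with the sorter's.

Emit:
carry_out --motion '[0, 0.01, -0.01, 0, 3, 0, 0.025, -0.031, 0, 0, 0, 0.025, -0.031, 0, 0, 0, 0.025, -0.031, 0, 0, 0, 0.025, -0.031, 0, 0, 0, 0.025, -0.031, 0, 0, 0, 0.025, -0.031, 0, 0, 0, 0.025, -0.031, 0, 0]' --squeeze 20

```text
time_s: 0.77
position: [278.6, -295.9, 248.0]
eef_rot: [-0.0, 0.995, 0.098, -0.0]
force: [2.0, 0.0, 0.5]
grip_width: 0.0
grasp_force: 0.0
```

Emit:
carry_out --motion '[0, 0.025, -0.031, 0, 0, 0, 0.025, -0.031, 0, 0, 0, 0.025, -0.031, 0, 0, 0, 0.025, -0.031, 0, 0, 0, 0.025, -0.031, 0, 0, 0, 0.025, -0.031, 0, 0, 0, 0.025, -0.031, 0, 0, 0, 0.025, -0.031, 0, 0]'

```text
time_s: 1.43
position: [426.1, -13.4, 248.2]
eef_rot: [0.0, 0.995, 0.099, 0.0]
force: [0.5, -1.4, 1.2]
grip_width: 0.0
grasp_force: 0.0
```

Emit:
carry_out --motion '[0, 0.019, -0.024, 0, 0, 0, 0.019, -0.024, 0, 0, 0, 0.018, -0.022, 0, 0, 0, 0, 0, 0.03, 0, 0, 0, 0, 0.03, 0, 0, 0, 0, 0, 0]'

```text
time_s: 1.93
position: [463.3, 65.0, 183.0]
eef_rot: [-0.001, 0.995, 0.099, -0.005]
force: [-1.6, -0.0, -1.2]
grip_width: -0.4
grasp_force: 0.0
```

```bash
python3 -c "
from h import *
print(env.state()['position'])
w=snap('wrist','w1.png');S=snap('scene','s2.png');
b=S['pixels'][105:255,210:410];b=cv2.convertScaleAbs(cv2.resize(b,None,fx=3,fy=3,interpolation=cv2.INTER_CUBIC),alpha=1.5)
w=cv2.resize(w['pixels'],(600,375))
o=np.zeros((375+0,600,3),np.uint8);cv2.imwrite('pics/c2.png',cv2.resize(np.hstack([cv2.resize(b,(500,375)),w]),(800,273)))"
```

```text
[463.29459432  64.9518244  182.96871679]
```

View pics/c2.png

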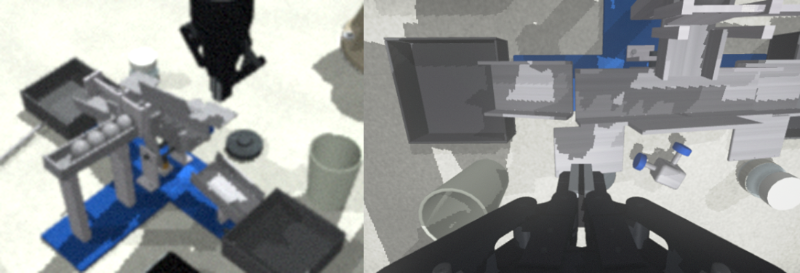

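The wrist view shows the left tab at composite (555–625, 125–177), with the fingertips just short of it in x. I'll measure the gap.

```bash
python3 -c "
from h import *
import pickle
W=pickle.load(open('pics/w1.png.pkl','rb'));k=1100/800*640/600
f=lambda u,v:((u-363.6)*k,v*k)
p=env.state()['position'];dx=np.array([np.cos(.1976),np.sin(.1976)]);M=np.c_[dx,[-dx[1],dx[0]]]
print(p)
for c,z in [((556,127),146),((625,127),131),((556,177),146),((625,177),131)]: print((onz(W,f(*c),z)[:2]-p[:2])@M)
"
```

```text
[465.74570838  64.20217528 187.58361855]
[26.70897473 20.05913451]
[ 22.74474712 -32.65365495]
[-13.30562661  21.22771477]
[-20.91720357 -35.13451537]
```

Emit:
carry_out --motion '[0, 0.003, 0, 0.015, 0, 0, 0, 0, 0.01, 0, 0, 0, 0, 0.007, 0, 0, 0, 0, 0.007, 0, 0, 0, 0, 0.006, 0, 0, 0, 0, 0.006, 0, 0, 0, 0, 0, 0]'

```text
time_s: 2.62
position: [469.2, 64.5, 136.2]
eef_rot: [0.0, 0.995, 0.098, -0.001]
force: [0.2, -0.5, 0.3]
grip_width: -0.0
grasp_force: 0.0
```

Emit:
carry_out --motion '[0, 0, 0, 0.003, 0, 0, 0, 0, 0.003, 0, 0, 0, 0, 0.002, 0, 0, 0, 0, 0, 0, 0, 0, 0, 0, 0]'

```text
time_s: 3.03
position: [470.3, 64.5, 131.1]
eef_rot: [0.0, 0.995, 0.099, 0.001]
force: [-5.1, -0.1, 14.2]
grip_width: 0.3
grasp_force: 7.0
```

The 14 N suggests the tab is on its stop. I'll lift off, move toward the shutter side (staying high) and look.

Emit:
carry_out --motion '[0, 0, 0, -0.005, 0, 0, 0, 0, -0.015, 0, 0, 0, 0, -0.03, 0, 0, 0, 0, -0.035, 0, 0, 0, 0, -0.035, 0, 0, -0.03, 0.02, 0, 0, 0, -0.03, 0.02, 0, 0, 0, 0, 0, 0, 0]'

```text
time_s: 3.7
position: [415.7, 11.6, 249.9]
eef_rot: [0.001, 0.995, 0.097, -0.001]
force: [-1.1, -0.8, -1.0]
grip_width: -0.2
grasp_force: 0.0
```

```bash
python3 -c "
from h import *
print(env.state()['position'],env.state()['force'])
w=snap('wrist','w3.png');S=snap('scene','s3.png');T=snap('top','t3.png')
r=lambda a:cv2.convertScaleAbs(cv2.resize(a,(400,300),interpolation=cv2.INTER_CUBIC),alpha=1.5)
cv2.imwrite('pics/c3.png',np.vstack([np.hstack([r(S['pixels'][105:255,210:410]),r(T['pixels'][120:280,250:463])]),cv2.resize(w['pixels'],(800,500))[0:300]]))"
```

```text
[415.68002347  11.6289933  249.89751273] [-1.06011022 -0.75884314 -0.98487154]
```

View pics/c3.png

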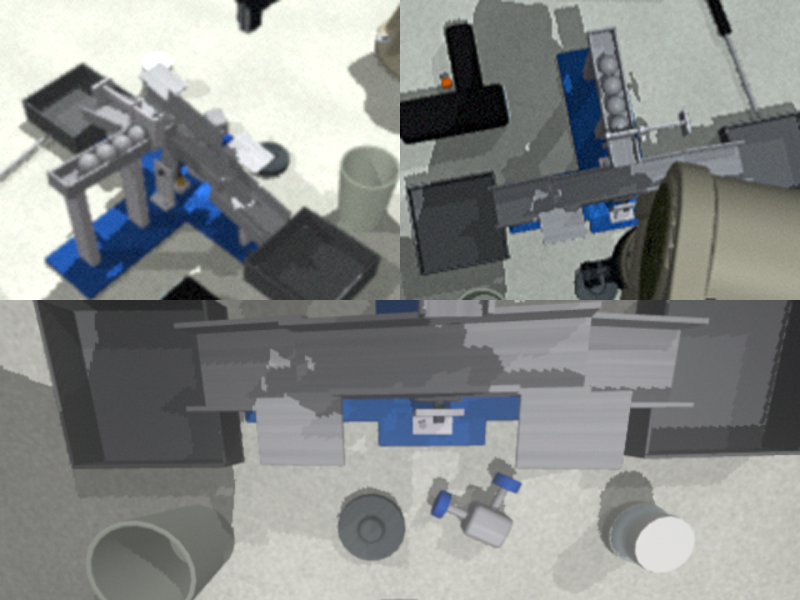

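The gate has rocked over: the left tab is low beside the left chute and the right end is up. Next is the shutter tab, at about (587, -56, 187).

Emit:
carry_out --motion '[0, 0.026, 0.022, 0, 0, 0, 0.026, 0.022, 0, 0, 0, 0.026, 0.022, 0, 0, 0, 0.026, 0.022, 0, 0, 0, 0.026, 0.022, 0, 0, 0, 0.025, 0.02, 0, 0, 0, 0, 0, 0.02, 0, 0, 0, 0, 0, 0]'

```text
time_s: 4.52
position: [597.4, -83.3, 224.6]
eef_rot: [-0.001, 0.995, 0.099, -0.002]
force: [-1.3, 0.6, -1.2]
grip_width: 0.2
grasp_force: 0.0
```

```bash
python3 -c "
from h import *
print(env.state()['position'],env.state()['force'])
w=snap('wrist','w4.png')
cv2.imwrite('pics/c4.png',w['pixels'])"
```

```text
[597.44022777 -83.28370143 224.62449528] [-1.27216841  0.59864887 -1.1748316 ]
```

View pics/c4.png

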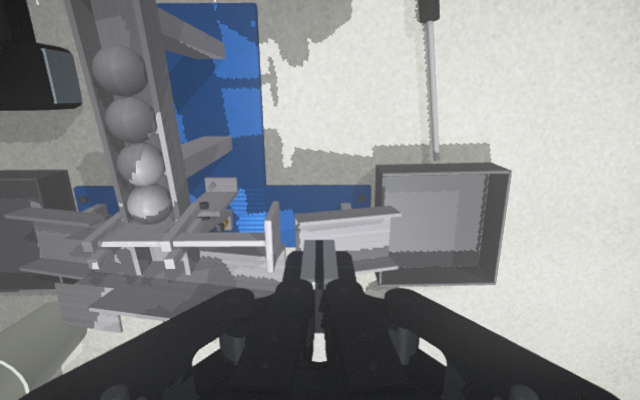

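The shutter tab's outer face is at px (265–278, 203–270), left of the fingertips at (320,250). Now to measure it.

```bash
python3 -c "
from h import *
import pickle
W=pickle.load(open('pics/w4.png.pkl','rb'))
p=env.state()['position'];dx=np.array([np.cos(.1976),np.sin(.1976)]);M=np.c_[dx,[-dx[1],dx[0]]]
print(p)
for c,z in [((266,211),187),((267,270),187),((278,203),153),((278,260),153)]: print((onz(W,c,z)[:2]-p[:2])@M)
"
```

```text
[596.08758607 -82.59801198 226.01899451]
[17.20333274 26.55577152]
[-16.09682443  27.47353139]
[10.52468913 24.70670423]
[-27.72022067  25.99270469]
```

Emit:
carry_out --motion '[0, -0.002, 0, 0.02, 0, 0, 0, 0, 0.019, 0, 0, 0, 0, 0, 0, 0, 0, -0.008, 0, 0, 0, 0, -0.008, 0, 0, 0, 0, -0.009, 0, 0, 0, 0, -0.009, 0, 0, 0, 0, -0.009, 0, 0]'

```text
time_s: 5.23
position: [586.2, -40.5, 191.6]
eef_rot: [0.0, 0.995, 0.099, 0.001]
force: [-0.2, -2.3, 1.6]
grip_width: 0.2
grasp_force: 0.9
```

Emit:
carry_out --motion '[0, 0, -0.004, 0, 0, 0, 0, -0.003, 0, 0, 0, 0, -0.002, 0, 0, 0, 0, 0, 0, 0]'

```text
time_s: 5.57
position: [585.3, -35.4, 191.5]
eef_rot: [0.004, 0.995, 0.098, 0.001]
force: [-0.2, -11.4, 2.4]
grip_width: -0.3
grasp_force: 5.6
```

Emit:
carry_out --motion '[0, 0, -0.002, 0, 0, 0, 0, -0.001, 0, 0, 0, 0, 0, 0, 0]'

```text
time_s: 5.82
position: [585.3, -35.0, 191.7]
eef_rot: [0.006, 0.995, 0.097, 0.001]
force: [0.4, -18.7, 1.1]
grip_width: -0.2
grasp_force: 9.2
```

Emit:
carry_out --motion '[0, 0, 0.01, 0, 0, 0, 0, 0.02, 0, 0, 0, 0, 0.03, 0, 0, 0, 0, 0, -0.03, 0, 0, 0, 0, -0.03, 0, 0, -0.02, 0.03, 0, 0, 0, -0.02, 0.03, 0, 0, 0, -0.02, 0.03, 0, 0]'

```text
time_s: 6.48
position: [554.6, -188.8, 251.2]
eef_rot: [0.0, 0.995, 0.1, 0.001]
force: [-0.4, -0.3, -0.1]
grip_width: 0.1
grasp_force: 0.0
```

Emit:
carry_out --motion '[0, -0.02, 0.035, 0, 0, 0, -0.02, 0.035, 0, 0, 0, -0.02, 0.035, 0, 0, 0, -0.02, 0.035, 0, 0, 0, -0.02, 0.03, 0, 0, 0, 0, 0, 0, 0, 0, 0, 0, 0, 0, 0, 0, 0, 0, 0]'

```text
time_s: 7.15
position: [489.7, -374.4, 250.1]
eef_rot: [-0.001, 0.995, 0.098, 0.0]
force: [0.5, -0.3, -0.4]
grip_width: 0.1
grasp_force: 0.0
```

```bash
python3 -c "
from h import *
print(env.state()['position'],env.state()['force'])
S=snap('scene','s5.png');T=snap('top','t5.png')
r=lambda a:cv2.convertScaleAbs(cv2.resize(a,(400,300),interpolation=cv2.INTER_CUBIC),alpha=1.7)
cv2.imwrite('pics/c5.png',np.vstack([np.hstack([r(S['pixels'][105:255,210:410]),r(T['pixels'][120:280,250:463])]),np.hstack([r(S['pixels'][170:245,300:400]),r(T['pixels'][125:220,310:437])])]))"
```

```text
[ 489.707153   -374.44889543  250.14941136] [ 0.50760917 -0.26228205 -0.42813714]
```

View pics/c5.png

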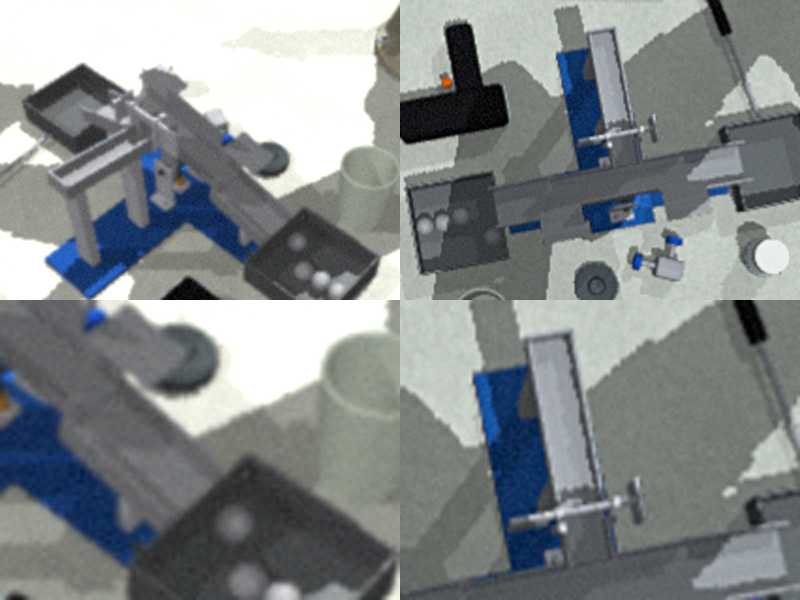

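All four balls are in the left tray, at top-panel px (425–490, 215–237). I'll check that the shutter is fully open and the balls are at rest.

```bash
python3 -c "
from h import *
import pickle
a=pickle.load(open('pics/top1.png.pkl','rb'));b=pickle.load(open('pics/t5.png.pkl','rb'))
r=lambda a:cv2.convertScaleAbs(cv2.resize(a['pixels'][165:205,350:410],(600,400),interpolation=cv2.INTER_CUBIC),alpha=1.7)
T=snap('top','t6.png');d=cv2.absdiff(T['pixels'],b['pixels'])[200:280,245:320].max(2);print((d>50).sum())
cv2.imwrite('pics/c6.png',cv2.resize(np.vstack([r(a),r(b)]),(450,600)))"
```

```text
0
```

View pics/c6.png

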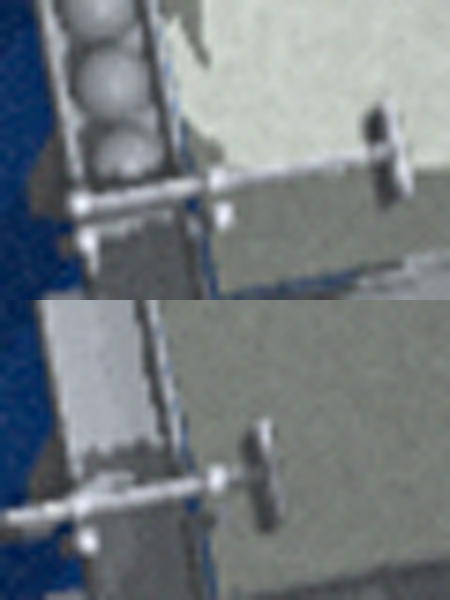

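The tab moved about 18 px, roughly 39 mm, and stopped against a hard stop. The balls are at rest, so I'll hand in.

```bash
python3 -c "
from h import *
print(order.finish_job())"
```

```text
the job is handed in; nothing more can be done
None
```

The job is handed in: the gate was rocked over to run left, the shutter was pushed to its stop (about 39 mm of travel measured), and all four balls came to rest in the left tray.

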